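# Tare the scale under the empty mixing cup

### The job

Tare the bench scale on which the empty mixing cup stands: with the fingertips, gently press its wide oblong tare key (right-hand end of the row of keys as you face the scale) all the way down, keep it down for about a second, then let it spring back and draw the hand away. Do not press the round keys, touch the pan under the cup or touch the other scale, where hardener is being weighed, and leave the cup, the bottle, the filler tub and the sanding block standing where they are.

Things in the scene. Friction and masses are not known exactly. Their poses are not given: they have to be found in the camera images.
- cup_scale: white bench scale carrying the empty mixing cup, to be tared; both scales are alike, either may be on the left. 260 mm deep (x), 200 wide (y), fixed. Origin under its centre on the table, z up; x runs from the sloping black key panel (front, x -130 to -40 mm, towards the robot) to the back. Housing behind it 54 mm high, pan on top. Three grey keys in a row on the panel's near side
- cup_scale_pan: its stainless steel weighing pan, 150 mm (x) by 170 mm (y), 6 mm thick, its top 72 mm above the table; origin: centre of its underside, at x = 50 mm, y = 0, z = 66 mm in the scale's frame. Axes as the scale's
- cup_scale_tare_top (a point): centre of the top of the wide oblong tare key, 16 mm (x) by 36 mm (y), at the right-hand end of the row (x = -107, y = -52 mm in the scale's frame, top 47 mm above the table), 52 mm clear of the next key; the panel around it slopes at 0.2 rad, 34 mm high at its front edge, 52 mm at its rear; the key stands 8 mm out of the panel; x and y along the key top, z = panel normal, outwards
- cup_scale_tare (a joint): travel of that key in m: 0 = up, 0.0045 = fully down (along the panel normal); a spring returns it, needing about 1 N to start and 6 N when fully down, where it stops hard; a push straight down with the fingertips works it
- cup_scale_unit_top (a point): centre of the top of the round unit key in the middle of the row, 16 mm across (y = 26 mm); the key stands 8 mm out of the panel; x and y along the key top, z = panel normal, outwards
- cup_scale_unit (a joint): travel of that key in m: 0 = up, 0.0045 = fully down (along the panel normal); a spring returns it, needing about 1 N to start and 6 N when fully down, where it stops hard; a push straight down with the fingertips works it
- cup_scale_power_top (a point): centre of the top of the round power key at the left-hand end of the row, 16 mm across (y = 68 mm); the key stands 8 mm out of the panel; x and y along the key top, z = panel normal, outwards
- cup_scale_power (a joint): travel of that key in m: 0 = up, 0.0045 = fully down (along the panel normal); a spring returns it, needing about 1 N to start and 6 N when fully down, where it stops hard; a push straight down with the fingertips works it
- bottle_scale: white bench scale carrying the hardener bottle, to be left alone; both scales are alike, either may be on the left. 260 mm deep (x), 200 wide (y), fixed. Origin under its centre on the table, z up; x runs from the sloping black key panel (front, x -130 to -40 mm, towards the robot) to the back. Housing behind it 54 mm high, pan on top. Three grey keys in a row on the panel's near side
- bottle_scale_pan: its stainless steel weighing pan, 150 mm (x) by 170 mm (y), 6 mm thick, its top 72 mm above the table; origin: centre of its underside, at x = 50 mm, y = 0, z = 66 mm in the scale's frame. Axes as the scale's
- bottle_scale_tare_top (a point): centre of the top of the wide oblong tare key, 16 mm (x) by 36 mm (y), at the right-hand end of the row (x = -107, y = -52 mm in the scale's frame, top 47 mm above the table), 52 mm clear of the next key; the panel around it slopes at 0.2 rad, 34 mm high at its front edge, 52 mm at its rear; the key stands 8 mm out of the panel; x and y along the key top, z = panel normal, outwards
- bottle_scale_tare (a joint): travel of that key in m: 0 = up, 0.0045 = fully down (along the panel normal); a spring returns it, needing about 1 N to start and 6 N when fully down, where it stops hard; a push straight down with the fingertips works it
- bottle_scale_unit_top (a point): centre of the top of the round unit key in the middle of the row, 16 mm across (y = 26 mm); the key stands 8 mm out of the panel; x and y along the key top, z = panel normal, outwards
- bottle_scale_unit (a joint): travel of that key in m: 0 = up, 0.0045 = fully down (along the panel normal); a spring returns it, needing about 1 N to start and 6 N when fully down, where it stops hard; a push straight down with the fingertips works it
- bottle_scale_power_top (a point): centre of the top of the round power key at the left-hand end of the row, 16 mm across (y = 68 mm); the key stands 8 mm out of the panel; x and y along the key top, z = panel normal, outwards
- bottle_scale_power (a joint): travel of that key in m: 0 = up, 0.0045 = fully down (along the panel normal); a spring returns it, needing about 1 N to start and 6 N when fully down, where it stops hard; a push straight down with the fingertips works it
- mixing_cup: empty white plastic mixing cup without handle, 76 mm across the rim, 75 mm tall, loose, standing on a scale's pan; origin: centre of its underside, z up
- hardener_bottle: white plastic bottle with black cap and paper label, 62 mm across, 140 mm tall, loose, standing on the other scale's pan; origin: centre of its underside, z up
- filler_tub: white lidded tub with paper label, 116 mm across the lid, 95 mm tall, loose on the table to one side; origin: centre of its underside
- sanding_block: cork sanding block with rubber sole, 66 x 121 x 28 mm, loose on the table to the other side; origin: centre of its underside, long side along y
Things that resemble listed ones, but are neither listed nor needed, are in the scene too. What is shaped like the hardener_bottle but green or red is not meant.

How it is judged:
On the way, in this order (a step that is already met when the one before it is completed fails the run):
1. the fingertips press the tare key of the scale with the mixing cup down (at least 2.5 of its 4.5 mm) (value of joint cup_scale_tare above 0.0025 m and contact force between the fingers and cup_scale above 0.5 N), for 0.6 s.
2. the tare key is let go and springs back up (value of joint cup_scale_tare below 0.0008 m and contact force between the fingers and cup_scale below 0.1 N), for 0.2 s.
At the end, for the whole second after the job is handed in: all keys of both scales are up again (within 0.8 mm); the cup stands upright and at rest on its scale's pan and the bottle on the other's, both within 6 mm of where they were, and the tub and the sanding block are within 10 mm of where they were (value of joint each of cup_scale_tare, cup_scale_unit, cup_scale_power, bottle_scale_tare, bottle_scale_unit, bottle_scale_power below 0.0008 m and distance of each of mixing_cup, hardener_bottle from where it was at the start of the episode below 0.006 m and distance of each of filler_tub, sanding_block from where it was at the start of the episode below 0.01 m and angle between each of mixing_cup, hardener_bottle's own z axis and vertical below 0.1 rad and z of mixing_cup in the frame of cup_scale between 0.068 and 0.077 m and z of hardener_bottle in the frame of bottle_scale between 0.068 and 0.077 m and linear speed of each of mixing_cup, hardener_bottle below 0.01 m/s); the robot touches nothing.
It fails at once if the scale is pressed harder than 30 N (contact force between any of the fingers, the arm and cup_scale above 30 N).
It fails at once if a round key of the cup's scale is pressed (value of joint any of cup_scale_unit, cup_scale_power above 0.0008 m).
It fails at once if the other scale is touched or one of its keys pressed (contact force between any of the fingers, the arm and bottle_scale above 0.4 N or value of joint any of bottle_scale_tare, bottle_scale_unit, bottle_scale_power above 0.0008 m).
It fails at once if the pan under the cup is touched (contact force between any of the fingers, the arm and cup_scale_pan above 0.4 N).
It fails at once if the cup or the bottle is shifted more than 6 mm, or the tub or the sanding block more than 10 mm, or lifted (not (distance of each of mixing_cup, hardener_bottle from where it was at the start of the episode below 0.006 m and distance of each of filler_tub, sanding_block from where it was at the start of the episode below 0.01 m)).
It also fails if it takes over 32 s, if anything falls off the work surface, if the arm or the gripper's body presses on something with over 40 N, if the wrist force passes 120 N, or if a joint passes its speed limit or range.

### The arm

A 6-joint arm with a two-finger parallel gripper is mounted at the origin on the work surface. World frame = base frame: x ahead of the robot, y to its left, z up, the work surface at z = 0. Lengths are in m, angles in rad, forces in N, time in s.
With the tool pointing down it reaches from about 0.425 to 0.95 m from the base axis. Payload 14.7 kg.
Tool frame: the origin (TCP) lies midway between the tips of the shut fingers; the grasp point (between the pads) lies 19 mm behind it (arm.pinch_z is the distance from the TCP to the grasp point, in m); z points along the fingers, y is the line along which they close (so a half turn about z gives the same grasp; the last joint's range is limited). The gripper opens to 85 mm and grips with 20 to 120 N. Pads are 22 mm wide; open, the fingers measure 114 mm over their backs; the gripper's body (76 mm by 85 mm) begins 54 mm behind the grasp point. The pads swing forward as they close: fully open they stand 13 mm farther back than shut.
Start: joints at [1.197, 0.48, 1.596, -0, 1.065, -0.047], TCP at [0.209, 0.616, 0.205] pointing down, gripper open.
Joint ranges: [-2.75, 2.75], [-0.82, 2.05], [0.23, 2.67], [-1.56, 4.7], [0.09, 2.69], [-2.92, 2.92]. Speed limits (rad/s): [1.89, 1.89, 2.39, 3.01, 3.01, 3.01].

### API

Orientations are given as a unit quaternion [x, y, z, w].
In Python, from rig import readout, imaging, arm gives the robot as it stands.
- The arm moves only by the tool arm_command, never from a script. Its argument "increments" is a list of rows, each a list of 7 numbers: the opening, from -1 (shut) to 1 (fully open), then the shift along the tool's x, y, z in m, then the turn, a rotation vector about the tool's x, y, z in rad. A call has 1 to 20 rows; each row shifts and turns the commanded pose from where the row before left it, along the tool's axes as they then stand; what a row does not reach is not made up. A row lasts 1/8 s, in which the tool goes at most 62.5 mm and 10.7 degrees, less where a joint would pass 70% of its speed; a pose out of reach is approached as far as the arm can. A call with a gripper value outside its range is refused whole. The fingers move at their own pace and stop on an object; the grip force is fixed at half the most. Time passes only in rows, so rows that do not move let the fingers close. It gives the time, the measured TCP pose, the force, the opening and the grip force at its end, in the units of the state.
- readout.read_state(): the state, without advancing time (a new reading comes with each control period).
- imaging.camera(name): name is "scene" or "side" or "wrist"; returns a dict with "frame" (420x560x3 uint8, red, green, blue), "fx", "fy", "cx", "cy" (pixels), "R" (3x3) and "t" (3): a world point X has camera coordinates R X + t. Camera axes: x right, y down, z forward; pixel columns grow to the right and rows downward; lengths in m; the calibration is good to about 2 mm. A picture is of the moment at which its call begins. There is no depth.
- arm.close_job(): hands the job in; it is judged then, once.
The state is a dict: "t": time; "qpos": joint angles; "dq": joint speeds; "effort": joint torques, N m; "tool_pos": TCP position; "orientation": TCP orientation; "contact_force": force on the tool from outside, world axes, zero at the start; "wrist_torque": the same for the moment, N m; "finger_gap": finger opening in m; "finger_force": force on a finger pad.
Only numpy, scipy, OpenCV 4.12 (cv2) and the standard library are available. Lean on these libraries where they do the work, as an engineer would, in place of code of your own. Each camera call takes 0.05 s, during which the arm holds its last target. There are 200 camera calls.

## Working session

There is one attempt and no reset: what is moved stays moved. The work goes in short steps, Python scripts to look and compute and a tool call to move; the robot and the scene stay as the last step left them, time stands still between calls to the robot, and variables do not carry over. Pictures are saved under pics/ and viewed, at most 10 in all, crops included, and the job is handed in when it is done.

Besides the shell and the picture viewer there is one more tool, called after ">>>" as name(argument=value, ...) on one line, values as JSON. arm_command: Moves the arm, as the interface text tells. Its arguments: {"type":"object","properties":{"increments":{"type":"array","items":{"type":"array","items":{"type":"number"}}}},"required":["increments"]}

```bash
mkdir -p pics; python3 - <<'E'
from rig import readout, imaging
import cv2,numpy as np
s=readout.read_state();print(s['t'],s['tool_pos'],s['orientation'],s['finger_gap'])
for n in ['scene','side']:
    c=imaging.camera(n);cv2.imwrite(f'pics/{n}0.png',c['frame'][...,::-1])
    print(n,c['fx'],c['cx'],c['cy'],np.round(-c['R'].T@c['t'],3),np.round(c['R'],3).tolist())
E
```

```text
0.0 [0.20845263 0.61520282 0.20447177] [ 1.62668009e-01  9.86680682e-01 -5.74793514e-04 -1.39227633e-04] 0.08557524585952907
scene 494.7508145632745 278.79022537082244 212.9545049677892 [ 1.563 -0.575  0.98 ] [[0.525, 0.851, -0.016], [0.526, -0.339, -0.78], [-0.669, 0.401, -0.625]]
side 542.6112481239401 272.8858264374172 214.62523476749703 [0.571 1.141 1.037] [[-0.998, -0.054, 0.017], [-0.048, 0.643, -0.765], [0.03, -0.764, -0.644]]
```

View pics/scene0.png

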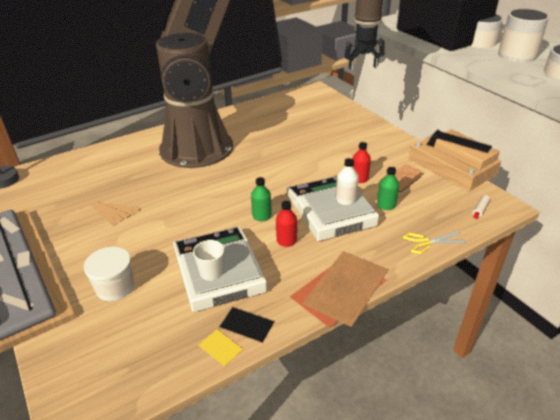

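View pics/side0.png

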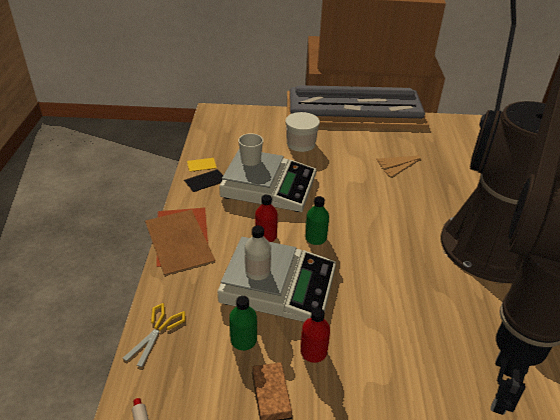

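The scene view shows two scales. One at about (218,265) carries the open white cup, and in the side view it is at (268,180). The other, at about (333,205) in scene and (278,280) in side, carries the white bottle with the black cap. The cup's scale is the target, so I'll enlarge its panel in both views.

```bash
python3 - <<'E'
import cv2,numpy as np
a=cv2.imread('pics/side0.png')[125:215,215:325];b=cv2.imread('pics/scene0.png')[220:310,165:275]
r=lambda i:cv2.resize(i,None,fx=5,fy=5,interpolation=cv2.INTER_CUBIC)
cv2.imwrite('pics/crop.png',cv2.resize(np.hstack([r(a),r(b)]),(800,327)))
cv2.imwrite('pics/crop_side.png',cv2.resize(cv2.imread('pics/side0.png')[150:220,265:325],(600,700))[:600])
E
```

```text
(no output)
```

View pics/crop.png

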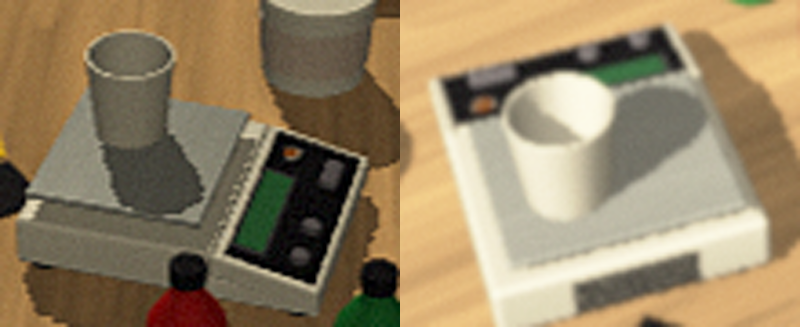

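View pics/crop_side.png

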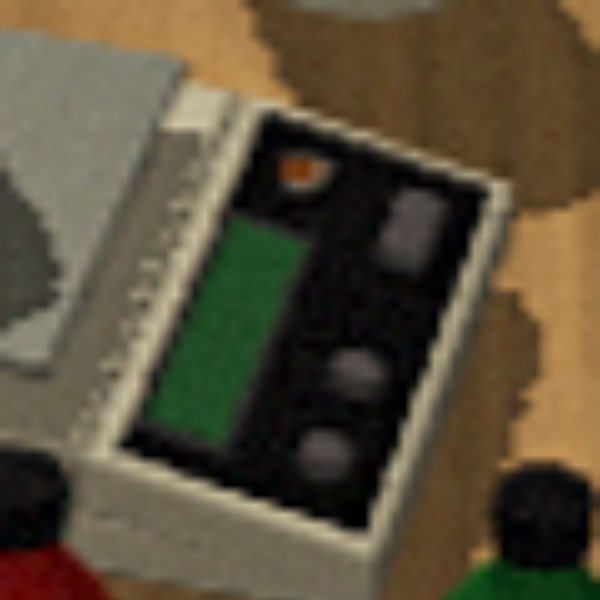

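The crops show the tare key as the wide grey oblong at side (306.4,173), scene (190.3,240.6). The round keys are at side (300.8,187.2) and (297.6,195.3), scene (216.7,233.8) and (231,231). The orange dot is the bubble level. Now I'll refine the centroids and triangulate.

```bash
cat > h.py <<'E'
import cv2,numpy as np
def P(c):
    K=np.array([[c['fx'],0,c['cx']],[0,c['fy'],c['cy']],[0,0,1]]);return K@np.c_[c['R'],c['t']]
def tri(c1,p1,c2,p2):
    X=cv2.triangulatePoints(P(c1),P(c2),np.float64(p1).reshape(2,1),np.float64(p2).reshape(2,1))[:,0];return X[:3]/X[3]
def onz(c,p,z):
    d=c['R'].T@np.array([(p[0]-c['cx'])/c['fx'],(p[1]-c['cy'])/c['fy'],1]);o=-c['R'].T@c['t'];return o+d*(z-o[2])/d[2]
def proj(c,X):
    x=c['R']@X+c['t'];return np.array([c['fx']*x[0]/x[2]+c['cx'],c['fy']*x[1]/x[2]+c['cy']])
def refine(c,p,r=5,thr=45):
    g=c['frame'].min(axis=2).astype(float);yy,xx=np.mgrid[:g.shape[0],:g.shape[1]]
    for _ in range(5):
        w=np.where(np.hypot(xx-p[0],yy-p[1])<r,np.clip(g-thr,0,60),0);p=np.array([(w*xx).sum(),(w*yy).sum()])/w.sum()
    return p
E
python3 - <<'E'
from h import *
from rig import imaging
a=imaging.camera('side');b=imaging.camera('scene')
ks=[((306,172.7),(190,240.3)),((300.4,186.8),(216.3,233.4)),((297.2,194.9),(230.6,230.6))]
X=[]
for i,(p,q) in enumerate(ks):
    p2=refine(a,p,5 if i==0 else 4);q2=refine(b,q,6 if i==0 else 4,60)
    print(np.round(p2,1),np.round(q2,1));X.append(tri(a,p,b,q))
    print(np.round(X[-1],4),'refined',np.round(tri(a,p2,b,q2),4),'planes z=.047',np.round(onz(a,p,.047),4),np.round(onz(b,q,.047),4))
for i,j in((0,1),(1,2),(0,2)): print(np.linalg.norm(X[i]-X[j]))
d=X[2]-X[0];print('yaw',np.arctan2(-d[0],d[1]))
for i in X:print(np.round(proj(a,i),1),np.round(proj(b,i),1))
E
```

```text
[305.5 171.9] [189.  236.9]
[ 0.5253 -0.2509  0.0409] refined [ 0.5245 -0.2493  0.0482] planes z=.047 [ 0.5252 -0.2431  0.047 ] [ 0.5331 -0.2529  0.047 ]
[300.3 186.2] [215.7 231.1]
[ 0.5414 -0.1748  0.0424] refined [ 0.5405 -0.1737  0.0476] planes z=.047 [ 0.5415 -0.1689  0.047 ] [ 0.5466 -0.1768  0.047 ]
[297.  194.4] [229.6 227.8]
[ 0.5509 -0.1341  0.0418] refined [ 0.5494 -0.1329  0.0475] planes z=.047 [ 0.5503 -0.1285  0.047 ] [ 0.5579 -0.1364  0.047 ]
0.07773187394789756
0.04182076774849714
0.11953167722845057
yaw -0.21550329838498516
[305.9 172.8] [189.8 240.1]
[300.4 186.8] [216.3 233.4]
[297.  195.1] [230.3 230.4]
```

The key spacings of 78, 42 and 120 mm match the text, and the key top height of 47–48 mm fits too. The tare key is at about (0.525,-0.250,0.047) and the scale's yaw is about -0.22. Next move: rise above the bottles, shut the fingers, turn and travel over.

>>> arm_command(increments=[[-1, 0, 0, -0.05, 0, 0, -0.036], [-1, 0, 0, -0.05, 0, 0, -0.036], [-1, 0, 0, -0.05, 0, 0, -0.036], [-1, -0.0326, -0.0353, 0, 0, 0, 0], [-1, -0.0326, -0.0353, 0, 0, 0, 0], [-1, -0.0326, -0.0353, 0, 0, 0, 0], [-1, -0.0326, -0.0353, 0, 0, 0, 0], [-1, -0.0326, -0.0353, 0, 0, 0, 0], [-1, -0.0326, -0.0353, 0, 0, 0, 0], [-1, -0.0326, -0.0353, 0, 0, 0, 0], [-1, -0.0326, -0.0353, 0, 0, 0, 0], [-1, -0.0326, -0.0353, 0, 0, 0, 0], [-1, -0.0326, -0.0353, 0, 0, 0, 0]])

```text
t: 1.82
tool_pos: [0.4507, 0.1988, 0.3551]
orientation: [0.109, 0.994, 0.0, 0.0]
contact_force: [0.2, 1.0, 0.5]
finger_gap: -0.0
finger_force: 0.0
```

>>> arm_command(increments=[[-1, -0.017, -0.0423, 0, 0, 0, 0], [-1, -0.017, -0.0423, 0, 0, 0, 0], [-1, -0.017, -0.0423, 0, 0, 0, 0], [-1, -0.017, -0.0423, 0, 0, 0, 0], [-1, -0.017, -0.0423, 0, 0, 0, 0], [-1, -0.017, -0.0423, 0, 0, 0, 0], [-1, -0.017, -0.0423, 0, 0, 0, 0], [-1, -0.017, -0.0423, 0, 0, 0, 0], [-1, -0.017, -0.0423, 0, 0, 0, 0], [-1, -0.017, -0.0423, 0, 0, 0, 0], [-1, 0, 0, 0, 0, 0, 0]])

```text
t: 3.2
tool_pos: [0.5244, -0.2523, 0.3544]
orientation: [0.111, 0.994, -0.0, -0.0]
contact_force: [0.5, 1.1, -1.3]
finger_gap: -0.0001
finger_force: 0.0
```

```bash
python3 - <<'E'
from h import *
from rig import imaging,readout
from scipy.spatial.transform import Rotation as R
s=readout.read_state();print(s['t'],s['tool_pos'],R.from_quat(s['orientation']).as_matrix().round(3),s['finger_gap'])
c=imaging.camera('wrist');cv2.imwrite('pics/w1.png',c['frame'][...,::-1])
print(proj(c,np.array([.525,-.25,.047])),proj(c,np.array(s['tool_pos'])),c['fx'],-c['R'].T@c['t'])
np.savez('w1.npz',**c)
E
```

```text
3.2 [ 0.52436043 -0.25229411  0.35439643] [[-0.976  0.22  -0.001]
 [ 0.22   0.976 -0.   ]
 [ 0.001 -0.    -1.   ]] -0.00014359536123910858
[282.10763643 172.29741758] [280.6466736  242.65865613] 293.3095525551192 [ 0.45884486 -0.23760095  0.52292206]
```

View pics/w1.png

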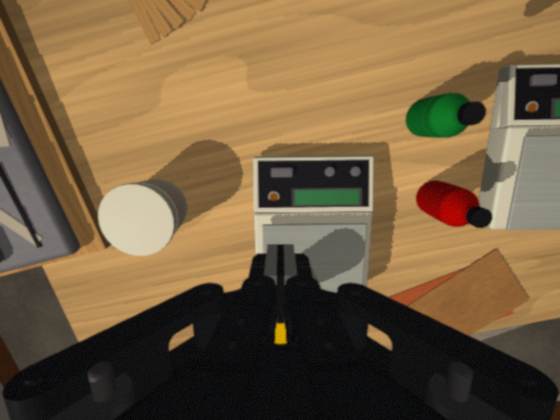

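The tare key shows at wrist (282,172.5), and the prediction was (282.1,172.3). The tub and the decoy bottles are well clear of the hand. I'll come down to 0.12 and check again from there.

>>> arm_command(increments=[[-1, 0, 0.002, 0.046, 0, 0, 0], [-1, 0, 0, 0.046, 0, 0, 0], [-1, 0, 0, 0.046, 0, 0, 0], [-1, 0, 0, 0.046, 0, 0, 0], [-1, 0, 0, 0.046, 0, 0, 0], [-1, 0, 0, 0, 0, 0, 0], [-1, 0, 0, 0, 0, 0, 0]])

```text
t: 4.12
tool_pos: [0.5256, -0.2475, 0.1267]
orientation: [0.109, 0.994, -0.0, 0.001]
contact_force: [-0.1, -0.3, 0.1]
finger_gap: 0.0003
finger_force: 0.0
```

```bash
python3 - <<'E'
from h import *
from rig import imaging,readout
s=readout.read_state();print(s['t'],s['tool_pos'],s['contact_force'])
c=imaging.camera('wrist');cv2.imwrite('pics/w2.png',c['frame'][...,::-1])
w=dict(np.load('w1.npz'))
p=proj(c,np.array([.525,-.25,.047]));print(p)
for n,k,pp,th in(('1',w,(282,172.5),60),('2',c,p,60)):
    print(n,refine(k,pp,14 if n=='1' else 35,th))
np.savez('w2.npz',**c)
E
```

```text
4.125 [ 0.52561027 -0.24746288  0.12671846] [-0.14513819 -0.25672278  0.05200963]
[277.65741958 208.51641762]
1 [280.86652379 164.73484784]
2 [275.74026827 189.97153025]
```

View pics/w2.png

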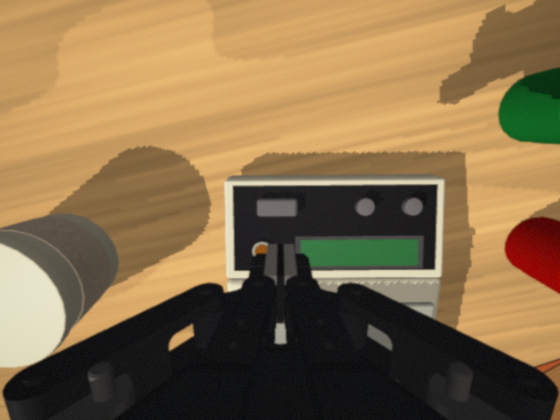

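The key is at (277,208), predicted (277.7,208.5), so its position and height are confirmed. I'll correct y slightly and go down gently.

>>> arm_command(increments=[[-1, 0, -0.0025, 0.03, 0, 0, 0], [-1, 0, 0, 0.025, 0, 0, 0], [-1, 0, 0, 0.012, 0, 0, 0], [-1, 0, 0, 0.004, 0, 0, 0], [-1, 0, 0, 0, 0, 0, 0], [-1, 0, 0, 0, 0, 0, 0]])

```text
t: 4.92
tool_pos: [0.5248, -0.2503, 0.055]
orientation: [0.109, 0.994, -0.0, 0.001]
contact_force: [0.8, 0.0, 1.3]
finger_gap: 0.0001
finger_force: 0.0
```

>>> arm_command(increments=[[-1, 0, 0, 0.001, 0, 0, 0], [-1, 0, 0, 0.001, 0, 0, 0], [-1, 0, 0, 0.001, 0, 0, 0], [-1, 0, 0, 0, 0, 0, 0]])

```text
t: 5.42
tool_pos: [0.5242, -0.25, 0.051]
orientation: [0.109, 0.994, 0.0, -0.0]
contact_force: [-0.1, -0.5, -0.6]
finger_gap: 0.0003
finger_force: 0.0
```

>>> arm_command(increments=[[-1, 0, 0, 0.001, 0, 0, 0], [-1, 0, 0, 0.001, 0, 0, 0], [-1, 0, 0, 0.001, 0, 0, 0], [-1, 0, 0, 0.001, 0, 0, 0], [-1, 0, 0, 0, 0, 0, 0]])

```text
t: 6.05
tool_pos: [0.5242, -0.25, 0.047]
orientation: [0.109, 0.994, 0.0, -0.0]
contact_force: [0.4, 0.8, 0.6]
finger_gap: 0.0003
finger_force: 0.0
```

>>> arm_command(increments=[[-1, 0, 0, 0.001, 0, 0, 0], [-1, 0, 0, 0, 0, 0, 0]])

```text
t: 6.3
tool_pos: [0.5242, -0.25, 0.0461]
orientation: [0.109, 0.994, 0.0, -0.0]
contact_force: [1.0, -1.3, 0.3]
finger_gap: 0.0001
finger_force: 0.0
```

>>> arm_command(increments=[[-1, 0, 0, 0.001, 0, 0, 0], [-1, 0, 0, 0, 0, 0, 0]])

```text
t: 6.55
tool_pos: [0.5242, -0.25, 0.045]
orientation: [0.109, 0.994, 0.0, -0.0]
contact_force: [-0.8, -0.5, -0.7]
finger_gap: 0.0003
finger_force: 0.0
```

>>> arm_command(increments=[[-1, 0, 0, 0.001, 0, 0, 0], [-1, 0, 0, 0, 0, 0, 0]])

```text
t: 6.8
tool_pos: [0.5242, -0.25, 0.044]
orientation: [0.109, 0.994, 0.0, -0.0]
contact_force: [0.0, 1.0, 0.4]
finger_gap: -0.0003
finger_force: 0.0
```

>>> arm_command(increments=[[-1, 0, 0, 0.001, 0, 0, 0], [-1, 0, 0, 0, 0, 0, 0]])

```text
t: 7.05
tool_pos: [0.5242, -0.25, 0.043]
orientation: [0.109, 0.994, 0.0, -0.0]
contact_force: [0.5, 1.0, -0.1]
finger_gap: 0.0003
finger_force: 0.0
```

There is still no force at z=0.043, so I'll look before going further.

```bash
python3 - <<'E'
from h import *
from rig import imaging,readout
s=readout.read_state();print(s['tool_pos'],s['contact_force'],s['wrist_torque'])
a=imaging.camera('side')['frame'];b=imaging.camera('scene')['frame'];w=imaging.camera('wrist')['frame']
r=lambda i:cv2.resize(i,(400,300),interpolation=cv2.INTER_CUBIC)
o=np.hstack([r(a[140:215,255:355]),r(b[195:270,155:255])])
o=np.vstack([o,np.hstack([r(w[150:330,160:400]),r(w)])])
cv2.imwrite('pics/chk.png',o[...,::-1])
E
```

```text
[ 0.52419488 -0.25003353  0.04301724] [ 0.48382295  0.98955765 -0.07117736] [ 0.00225683  0.01780053 -0.02416602]
```

View pics/chk.png

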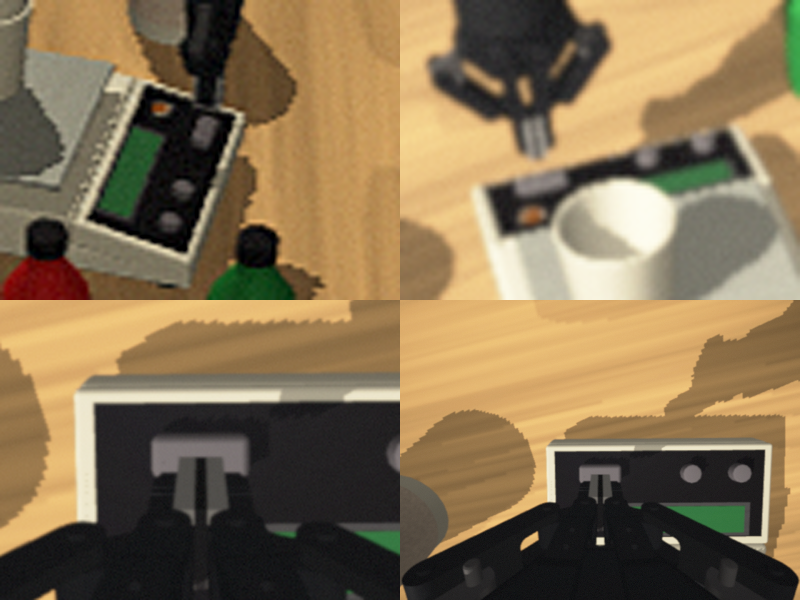

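The tips stand clearly above the key in both outside views: side tip at about (307,164), scene tip at about (189.5,234). I'll triangulate the tip and compare it with the key.

```bash
python3 - <<'E'
from h import *
from rig import imaging,readout,arm
a=imaging.camera('side');b=imaging.camera('scene');w=imaging.camera('wrist')
t=np.array(readout.read_state()['tool_pos'])
for k in(a,b,w):print('TCP px',proj(k,t))
print('tip',tri(a,(306.6,165),b,(189.3,233)))
print('key px in wrist: meas',160+200*.6,150+155*.6,'pred',proj(w,np.array([.525,-.25,.047])))
print(arm.pinch_z)
o=[cv2.resize(a['frame'][150:190,280:333],(400,300),interpolation=cv2.INTER_CUBIC),cv2.resize(b['frame'][215:255,165:218],(400,300),interpolation=cv2.INTER_CUBIC)]
cv2.imwrite('pics/chk2.png',np.hstack(o)[...,::-1])
E
```

```text
TCP px [306.23265795 172.42913981]
TCP px [189.82550017 239.21250271]
TCP px [280.67213808 242.60102582]
tip [ 0.52584684 -0.25023142  0.06974209]
key px in wrist: meas 280.0 243.0 pred [281.0114406  246.10615092]
0.0187
```

View pics/chk2.png

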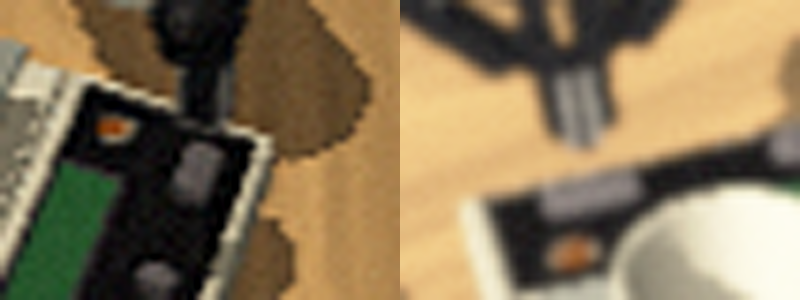

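Both views agree: the real tip is at about (0.526,-0.250,0.067), some 20 mm higher than the reported TCP and centred over the key. I'll keep going down in small steps and watch the force.

>>> arm_command(increments=[[-1, 0, 0, 0.002, 0, 0, 0], [-1, 0, 0, 0.002, 0, 0, 0], [-1, 0, 0, 0.002, 0, 0, 0], [-1, 0, 0, 0.002, 0, 0, 0], [-1, 0, 0, 0, 0, 0, 0]])

```text
t: 7.98
tool_pos: [0.5241, -0.25, 0.0349]
orientation: [0.109, 0.994, 0.0, -0.0]
contact_force: [0.0, -0.1, -0.1]
finger_gap: -0.0005
finger_force: 0.0
```

```bash
python3 - <<'E'
from h import *
from rig import imaging,readout
a=imaging.camera('side');b=imaging.camera('scene')
s=readout.read_state();print(s['tool_pos'],s['contact_force'])
o=[cv2.resize(a['frame'][150:190,280:333],(400,300),interpolation=cv2.INTER_CUBIC),cv2.resize(b['frame'][215:255,165:218],(400,300),interpolation=cv2.INTER_CUBIC)]
cv2.imwrite('pics/chk3.png',np.hstack(o)[...,::-1])
E
```

```text
[ 0.52426559 -0.25006825  0.03508275] [ 0.3219769  -0.21144811  1.10620895]
```

View pics/chk3.png

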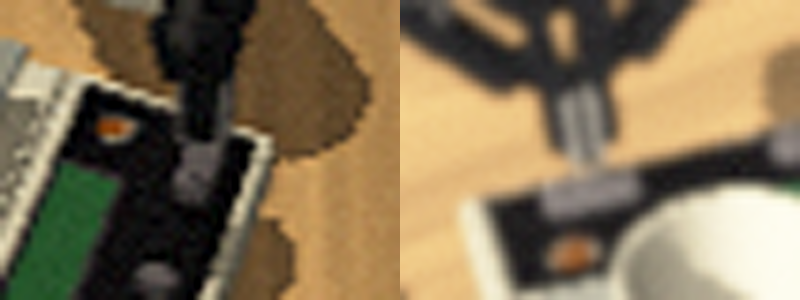

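After an 8 mm descent the tip moved about 17 crop pixels in each view. About 30 more remain to the key centre, so contact should come in 11–14 mm.

>>> arm_command(increments=[[-1, 0, 0, 0.002, 0, 0, 0], [-1, 0, 0, 0.002, 0, 0, 0], [-1, 0, 0, 0.002, 0, 0, 0], [-1, 0, 0, 0.001, 0, 0, 0], [-1, 0, 0, 0, 0, 0, 0]])

```text
t: 8.7
tool_pos: [0.5242, -0.25, 0.028]
orientation: [0.109, 0.994, 0.0, -0.0]
contact_force: [-0.1, 1.2, 0.3]
finger_gap: -0.0003
finger_force: 0.0
```

>>> arm_command(increments=[[-1, 0, 0, 0.001, 0, 0, 0], [-1, 0, 0, 0.001, 0, 0, 0], [-1, 0, 0, 0, 0, 0, 0]])

```text
t: 9.07
tool_pos: [0.5242, -0.25, 0.026]
orientation: [0.109, 0.994, 0.0, -0.0]
contact_force: [-0.1, -0.2, -0.1]
finger_gap: 0.0005
finger_force: 0.0
```

>>> arm_command(increments=[[-1, 0, 0, 0.001, 0, 0, 0], [-1, 0, 0, 0.001, 0, 0, 0], [-1, 0, 0, 0, 0, 0, 0]])

```text
t: 9.45
tool_pos: [0.5242, -0.25, 0.024]
orientation: [0.109, 0.994, 0.0, -0.0]
contact_force: [-0.0, 0.5, 0.2]
finger_gap: 0.0
finger_force: 0.0
```

>>> arm_command(increments=[[-1, 0, 0, 0.001, 0, 0, 0], [-1, 0, 0, 0.001, 0, 0, 0], [-1, 0, 0, 0, 0, 0, 0]])

```text
t: 9.82
tool_pos: [0.5243, -0.25, 0.0221]
orientation: [0.109, 0.994, -0.0, 0.0]
contact_force: [0.1, 0.3, 0.1]
finger_gap: 0.0001
finger_force: 0.6
```

>>> arm_command(increments=[[-1, 0, 0, 0.001, 0, 0, 0], [-1, 0, 0, 0, 0, 0, 0]])

```text
t: 10.07
tool_pos: [0.5244, -0.2501, 0.0212]
orientation: [0.109, 0.994, -0.0, 0.0]
contact_force: [0.9, -0.6, 1.6]
finger_gap: -0.0001
finger_force: 1.1
```

Contact started at about z=0.0225. I'll press on gently.

>>> arm_command(increments=[[-1, 0, 0, 0.001, 0, 0, 0], [-1, 0, 0, 0, 0, 0, 0]])

```text
t: 10.32
tool_pos: [0.5246, -0.2502, 0.0202]
orientation: [0.109, 0.994, -0.0, 0.0]
contact_force: [2.1, -0.7, 3.4]
finger_gap: -0.0001
finger_force: 1.8
```

>>> arm_command(increments=[[-1, 0, 0, 0.001, 0, 0, 0], [-1, 0, 0, 0, 0, 0, 0]])

```text
t: 10.58
tool_pos: [0.5247, -0.2502, 0.0192]
orientation: [0.109, 0.994, -0.0, 0.0]
contact_force: [3.0, -0.5, 4.9]
finger_gap: 0.0002
finger_force: 2.4
```

>>> arm_command(increments=[[-1, 0, 0, 0.0007, 0, 0, 0], [-1, 0, 0, 0, 0, 0, 0]])

```text
t: 10.82
tool_pos: [0.5248, -0.2502, 0.0186]
orientation: [0.109, 0.994, -0.0, 0.0]
contact_force: [3.6, 0.5, 5.3]
finger_gap: 0.0
finger_force: 2.8
```

>>> arm_command(increments=[[-1, 0, 0, 0.0005, 0, 0, 0], [-1, 0, 0, 0.0003, 0, 0, 0], [-1, 0, 0, 0, 0, 0, 0], [-1, 0, 0, 0, 0, 0, 0], [-1, 0, 0, 0, 0, 0, 0], [-1, 0, 0, 0, 0, 0, 0]])

```text
t: 11.58
tool_pos: [0.5249, -0.2503, 0.0179]
orientation: [0.109, 0.994, -0.0, 0.001]
contact_force: [4.0, 0.6, 6.5]
finger_gap: -0.0002
finger_force: 3.2
```

>>> arm_command(increments=[[-1, 0, 0, 0.0003, 0, 0, 0], [-1, 0, 0, 0, 0, 0, 0], [-1, 0, 0, 0, 0, 0, 0], [-1, 0, 0, 0, 0, 0, 0], [-1, 0, 0, 0, 0, 0, 0], [-1, 0, 0, 0, 0, 0, 0], [-1, 0, 0, 0, 0, 0, 0]])

```text
t: 12.45
tool_pos: [0.525, -0.2503, 0.0176]
orientation: [0.109, 0.994, -0.0, 0.001]
contact_force: [4.5, 1.2, 6.9]
finger_gap: -0.0001
finger_force: 3.4
```

The key is down with a gentle 7–8 N and has been held for well over a second. Now I'll release it and draw away straight up.

>>> arm_command(increments=[[-1, 0, 0, -0.002, 0, 0, 0], [-1, 0, 0, -0.004, 0, 0, 0], [-1, 0, 0, -0.006, 0, 0, 0], [-1, 0, 0, -0.015, 0, 0, 0], [-1, 0, 0, -0.03, 0, 0, 0], [-1, 0, 0, -0.045, 0, 0, 0], [-1, 0, 0, -0.045, 0, 0, 0], [-1, 0, 0, -0.045, 0, 0, 0], [-1, 0, 0, 0, 0, 0, 0], [-1, 0, 0, 0, 0, 0, 0], [-1, 0, 0, 0, 0, 0, 0], [-1, 0, 0, 0, 0, 0, 0]])

```text
t: 13.95
tool_pos: [0.5238, -0.2498, 0.2084]
orientation: [0.109, 0.994, 0.0, -0.001]
contact_force: [-0.6, -0.5, 0.2]
finger_gap: -0.0001
finger_force: 0.0
```

```bash
python3 - <<'E'
from h import *
from rig import imaging,readout
s=readout.read_state();print(s['t'],s['tool_pos'],s['contact_force'])
a=imaging.camera('side')['frame'];w=imaging.camera('wrist')['frame']
cv2.imwrite('pics/end.png',cv2.resize(np.hstack([a,w]),(800,300))[...,::-1])
E
```

```text
13.95 [ 0.52376863 -0.24979515  0.20838913] [-0.60034714 -0.5144142   0.16308004]
```

View pics/end.png

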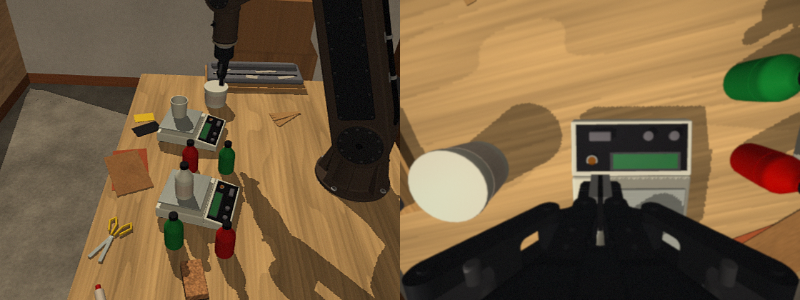

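The hand is clear above the scale. The key at (600,135) in the right half looks up again, and the cup, bottle, tub and block stand where they were.

```bash
python3 -c "
from rig import arm
print(arm.close_job())"
```

```text
the job is handed in; nothing more can be done
None
```

I pressed the tare key of the cup's scale down with about 7–8 N, held it for well over a second and let it go. In the last pictures the key looked up and nothing had been moved. The job is handed in, but the interface gave no verdict.

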